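# Set the fume extractor to full flow and start it

## Task

Before soldering, get the bench fume extractor going on full: with the fingertips push its airflow lever from off, past the click at low, all the way to the high stop, and only then press the start button right down and let it come back up. Just push and press: do not pinch or grip the lever, and leave the spool, bottle, tin and screwdriver where they are.

Things in the scene. Friction and masses are not known exactly. Their poses are not given: they have to be found in the camera images.
- extractor: Grey bench fume extractor, a box 240 (x) x 300 (y) x 120 mm (z) bolted to the bench; it does not move during the job. Origin at the centre of its underside, z up, louvred front towards its -x. Flat top at 120 mm, with a light metal plate round the lever's slot. An 80 mm grey pipe stub sticks out 70 mm from its back face (+x side).
- flow (a joint): Airflow lever travel in m along the extractor's +y: 0 = off, 0.04 = low (first detent), 0.08 = high (end stop, second detent). A spring click holds it at each of the three places: pushing out of one takes about 5 to 8 N along the slot, easing off towards the hump half-way (0.02, 0.06). Let go within 14 mm of a click place it springs there by itself (so beyond about 0.066 it snaps home to the high stop); right on a hump it may hang.
- lever_centre (a point): Centre of the lever's black paddle, moving with it: 44 mm along the extractor's x, 14 mm along its y (slide direction), 32 mm tall; paddle spans 6 to 38 mm above the extractor's top. At off it lies at (-50, -90, 142) mm in the extractor's frame, at high at (-50, -10, 142) mm. Axes as the extractor's.
- start (a joint): Start button travel in m: 0 = up, 0.006 = fully down (about 5 N). Springs back when let go; 0.004 or more counts as pressed.
- start_top (a point): Centre of the top face of the round grey start button, 34 mm across, in a low black housing on the extractor's top at (-50, 105) mm in its frame; pressed straight down;
- spool_mid (a point): Metal solder spool, 54 mm across, 40 mm tall, standing on the back part of the extractor's top; point half-way up. Leave alone.
- flux_mid (a point): White flux bottle, 44 mm across, 110 mm tall, standing on the bench beside the extractor; point half-way up. Leave alone.
- tin_mid (a point): Open steel tin, 68 mm across, 45 mm tall, on the bench beside the extractor; point half-way up. Leave alone.
- driver_grip (a point): Black-handled screwdriver, 170 mm long, lying on the bench in front of the extractor; point on its handle. Leave alone.

How it is judged:
On the way, in this order (a step that is already met when the one before it is completed fails the run):
1. the lever is at the high stop (value of joint flow above 0.076 m), for 0.2 s.
2. the start button is pressed down (value of joint start above 0.004 m), for 0.05 s.
At the end, for the whole second after the job is handed in: The lever rests at the high stop (within 4 mm), the start button has been pressed after that and is up again (within 2 mm), and the spool, bottle, tin and screwdriver stand within 20 mm of where they were (value of joint flow above 0.076 m and value of joint start below 0.002 m and distance of each of spool_mid, flux_mid, tin_mid, driver_grip from where it was at the start of the episode below 0.02 m); the robot touches nothing.
It fails at once if the start button is pressed before the lever is at the high stop (value of joint start above 0.003 m and value of joint flow below 0.076 m).
It fails at once if the lever is pinched or gripped (fingers press over 3 N on two opposite faces of its paddle at once) ((contact force between the fingers and flow_c0 above 3 N and contact force between the fingers and flow_c1 above 3 N) or (contact force between the fingers and flow_c2 above 3 N and contact force between the fingers and flow_c3 above 3 N)).
It fails at once if a bystander is pushed away or picked up (distance of any of spool_mid, flux_mid, tin_mid, driver_grip from where it was at the start of the episode above 0.02 m).
It also fails if it takes over 38 s, if anything falls off the work surface, if the arm or the gripper's body presses on something with over 40 N, if the wrist force passes 120 N, or if a joint passes its speed limit or range.

## Robot

A 6-joint arm with a two-finger parallel gripper is mounted at the origin on the work surface. World frame = base frame: x ahead of the robot, y to its left, z up, the work surface at z = 0. Lengths are in m, angles in rad, forces in N, time in s.
With the tool pointing down it reaches from about 0.3 to 0.75 m from the base axis. Payload 8.5 kg.
Tool frame: the origin (TCP) lies between the finger pads; the fingertips stand 8 mm ahead of it and the grasp point (between the pads) lies 11 mm behind it; z points along the fingers, y is the line along which they close (so a half turn about z gives the same grasp; the last joint's range is limited). The gripper opens to 85 mm and grips with 20 to 120 N. Pads are 22 mm wide; open, the fingers measure 114 mm over their backs; the gripper's body (76 mm by 85 mm) begins 54 mm behind the grasp point. The pads swing forward as they close: fully open they stand 13 mm farther back than shut.
Start: joints at [1.073, 0.381, 1.297, -0, 1.464, -0.215], TCP at [0.153, 0.528, 0.239] pointing down, gripper open.
Joint ranges: [-3.11, 3.11], [-0.89, 2.33], [0.22, 2.48], [-1.42, 4.56], [0.17, 2.85], [-2.88, 2.88]. Speed limits (rad/s): [2.39, 2.39, 3.14, 3.14, 3.14, 3.14].

## Interface

Orientations are given as a unit quaternion [w, x, y, z].
In Python, from workcell import r gives the robot as it stands.
- The arm moves only by the tool jog_arm, never from a script. Its argument "commands" is a list of rows, each an object of numbers: "dx", "dy", "dz": the shift along the tool's x, y, z in units of 25 mm (1.0 is 25 mm); "spin": the turn about the tool's z in units of 6 degrees (1.0 is 6 degrees). In form: [{"dx": .., "dy": .., "dz": .., "spin": ..}, ...]. A call has 1 to 12 rows; each row is the pose to reach, as a shift and turn from the pose commanded when the call began, along the tool's axes at that moment; what a row does not reach only later rows make up. A row lasts 1/10 s, in which the tool goes at most 50 mm and 8.59 degrees, less where a joint would pass 70% of its speed; a pose out of reach is approached as far as the arm can. A call with a gripper value outside its range is refused whole. "fingers" is the closure, from 0 (fully open) to 1 (shut), set as the call begins (left out, the last holds). The fingers move at their own pace and stop on an object; "squeeze" is the grip in N (left out, the last holds). Time passes only in rows, so rows that repeat a pose let the fingers close. It gives the time, the measured TCP pose, the force, the opening and the grip force at its end, in the units of the state.
- r.read_state(): the state, without advancing time (a new reading comes with each control period).
- r.camera(name): name is "scene" or "side" or "wrist"; returns (picture, depth): 480x640x3 uint8, red, green, blue; 480x640 float32, m along the optical axis (not along the pixel's ray), 0 where there is no reading.
- r.get_calibration(name): a dict with "fovy" (degrees; the focal length in pixels is half the picture's height over the tangent of half this angle, whatever the lens; pixels are square), "cx", "cy" (the principal point, pixels), "R" (3x3) and "t" (3): a world point X has camera coordinates R X + t. Camera axes: x right, y down, z forward; pixel columns grow to the right and rows downward; lengths in m; the calibration is good to about 2 mm. A picture is of the moment at which its call begins: read the wrist's pose just before it. get_calibration takes no time and is no camera call; for the wrist camera it gives the pose at the moment of the call.
- r.sign_off(): hands the job in; it is judged then, once.
The state is a dict: "time_s": time; "joint_pos": joint angles; "joint_velocities": joint speeds; "tau": joint torques, N m; "position": TCP position; "ee_rot": TCP orientation; "force": force on the tool from outside, world axes, zero at the start; "ft_torque": the same for the moment, N m; "width": finger opening in m; "gripper_force": force on a finger pad.
Only numpy, scipy, OpenCV 4.12 (cv2) and the standard library are available. Lean on these libraries where they do the work, as an engineer would, in place of code of your own. Each camera call takes 0.05 s, during which the arm holds its last target. There are 200 camera calls.

## Working session

There is one attempt and no reset: what is moved stays moved. The work goes in short steps, Python scripts to look and compute and a tool call to move; the robot and the scene stay as the last step left them, time stands still between calls to the robot, and variables do not carry over. Pictures are saved under pics/ and viewed, at most 10 in all, crops included, and the job is handed in when it is done.

Besides the shell and the picture viewer there is one more tool, called after "Call:" as name(argument=value, ...), one argument or row to a line, values as JSON. jog_arm: Moves the arm, as the interface text tells. Its arguments: {"type":"object","properties":{"commands":{"type":"array"},"fingers":{"type":"number"},"squeeze":{"type":"number"}},"required":["commands"]}

```bash
mkdir -p pics; python3 - <<'E'
from workcell import r
import cv2, numpy as np
s=r.read_state(); print(s)
for n in ("scene","side"):
    p,d=r.camera(n); c=r.get_calibration(n); cv2.imwrite(f"pics/{n}0.png",p[:,:,::-1]); np.savez(f"{n}0.npz",p=p,d=d,**c); print(n,c)
E
```

```text
{'time_s': 0.0, 'joint_pos': array([ 1.07270539e+00,  3.81200759e-01,  1.29823120e+00,  9.51327877e-06,
        1.46357613e+00, -2.15280224e-01]), 'joint_velocities': array([ 7.60806797e-04,  5.54696503e-04, -1.30288367e-03, -1.60441199e-05,
       -4.38467993e-04, -1.64780264e-03]), 'tau': array([ 2.41075519e-03, -4.48459697e+01, -2.31280249e+01, -7.66015160e-05,
        4.75862733e-03, -1.00290822e-05]), 'position': array([0.15334107, 0.52791686, 0.23871917]), 'ee_rot': array([-2.51545789e-04,  1.40935055e-01,  9.90018590e-01, -6.61523379e-04]), 'force': array([ 0.18409937, -0.19046619,  0.28008941]), 'ft_torque': array([-0.07799611,  0.0283239 , -0.0163535 ]), 'gripper_force': 0.0, 'width': 0.08549616516731205}
scene {'fovy': 50.792209377009, 'cx': 316.0175018262692, 'cy': 235.6682028572194, 'R': array([[-0.5171348 ,  0.8558908 , -0.00474713],
       [ 0.576484  ,  0.34420509, -0.74107291],
       [-0.6326435 , -0.38597124, -0.67140778]]), 't': array([ 0.24103131, -0.26435801,  1.54772269])}
side {'fovy': 54.145142531063534, 'cx': 317.2740739645731, 'cy': 242.5838894301893, 'R': array([[-0.82945917, -0.55829623,  0.01740128],
       [-0.42735984,  0.61425108, -0.66336957],
       [ 0.35966797, -0.55767458, -0.74808958]]), 't': array([0.48945694, 0.29791065, 0.86505388])}
```

View pics/scene0.png

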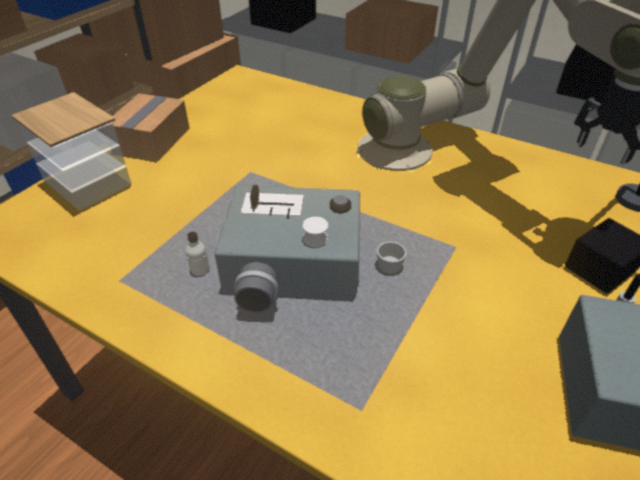

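View pics/side0.png

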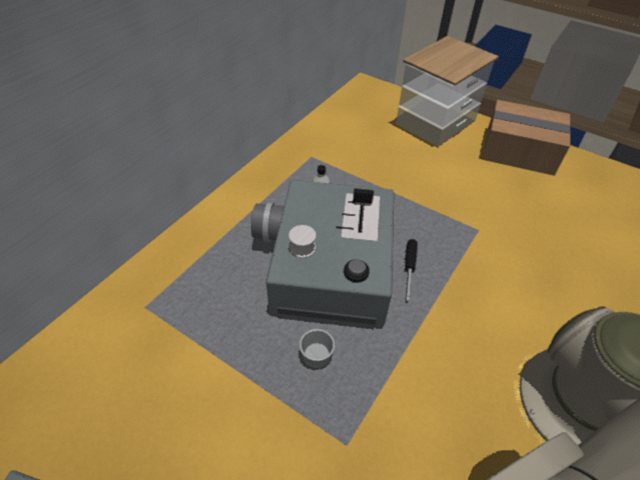

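Scene view: lever paddle at about (256,197), plate (272,205), button (341,203), spool (316,230). Side view: lever (363,195), button (357,268), spool (302,240), driver (411,262).

```bash
cat > h.py <<'E'
import numpy as np, cv2
def pt(c,u,v,z=None,d=None):
    f=240/np.tan(np.radians(float(c['fovy']))/2)
    ray=np.array([(u-c['cx'])/f,(v-c['cy'])/f,1]); R=c['R']; t=c['t']
    o=-R.T@t; w=R.T@ray
    k=d if d is not None else (z-o[2])/w[2]
    return o+k*w
E
python3 - <<'E'
from h import *
for n,P in (("side",dict(lever=(363,195),button=(357,266),spool=(302,235))),("scene",dict(lever=(256,195),button=(341,200),spool=(316,224)))):
    c=np.load(n+"0.npz"); dep=c['d']; p=c['p']
    for k,(u,v) in P.items():
        print(n,k,'depth',np.round(pt(c,u,v,d=np.median(dep[v-1:v+2,u-1:u+2])),3), 'z.12-.14',np.round(pt(c,u,v,z={'lever':.142,'button':.137,'spool':.16}[k]),3))
    # bright plate
    hsv=cv2.cvtColor(p,cv2.COLOR_RGB2HSV); m=((hsv[...,2]>150)&(hsv[...,1]<60)).astype('uint8')
    for q in cv2.findContours(m,0,2)[0]:
        if cv2.contourArea(q)>150:
            b=cv2.boxPoints(cv2.minAreaRect(q)); print(n,'bright',b.mean(0).round(),cv2.contourArea(q),[np.round(pt(c,*x,z=.121),3).tolist() for x in b])
    # top face points by depth
    f=240/np.tan(np.radians(float(c['fovy']))/2)
    V,U=np.mgrid[:480,:640]; X=np.stack([(U-c['cx'])/f*dep,(V-c['cy'])/f*dep,dep],-1); W=(X-c['t'])@c['R']
    bx=pt(c,*P['button'],z=.137)
    near=np.linalg.norm(W[...,:2]-bx[:2],axis=-1)<.35
    mm=(near&(abs(W[...,2]-.12)<.006)&(dep>0))
    mm=cv2.morphologyEx(mm.astype('uint8'),cv2.MORPH_OPEN,np.ones((3,3)))
    k,l,st,_=cv2.connectedComponentsWithStats(mm); i=1+st[1:,4].argmax()
    xy=W[l==i][:,:2].astype('float32'); xy=xy[np.isfinite(xy).all(1)]
    print(n,'top rect',cv2.minAreaRect(xy),len(xy),np.median(W[l==i][:,2]))
E
```

```text
side lever depth [ 0.547 -0.107  0.151] z.12-.14 [ 0.552 -0.117  0.142]
side button depth [0.461 0.062 0.143] z.12-.14 [0.463 0.058 0.137]
side spool depth [0.582 0.07  0.161] z.12-.14 [0.583 0.069 0.16 ]
side bright [523. 475.] 910.0 [[0.114, 0.269, 0.121], [0.069, 0.188, 0.121], [0.041, 0.208, 0.121], [0.086, 0.286, 0.121]]
side bright [540. 413.] 718.0 [[0.127, 0.13, 0.121], [0.112, 0.096, 0.121], [0.043, 0.141, 0.121], [0.058, 0.172, 0.121]]
side bright [316. 352.] 260.0 [[0.457, 0.245, 0.121], [0.42, 0.22, 0.121], [0.405, 0.244, 0.121], [0.441, 0.268, 0.121]]
side bright [302. 234.] 400.0 [[0.642, 0.032, 0.121], [0.598, 0.001, 0.121], [0.568, 0.045, 0.121], [0.611, 0.075, 0.121]]
side bright [361. 216.] 1027.5 [[0.535, -0.001, 0.121], [0.598, -0.121, 0.121], [0.526, -0.157, 0.121], [0.469, -0.035, 0.121]]
side bright [444.  96.] 157.0 [[0.704, -0.613, 0.121], [0.514, -0.763, 0.121], [0.466, -0.641, 0.121], [0.645, -0.501, 0.121]]
side top rect ((0.5534416437149048, -0.009614512324333191), (0.23990365862846375, 0.3024502992630005), 26.917362213134766) 10811 0.12130156663782364
sc
[... 281 characters left out ...]
0.506, 0.059, 0.121], [0.561, 0.085, 0.121]]
scene bright [272. 204.] 1024.5 [[0.532, -0.169, 0.121], [0.453, -0.037, 0.121], [0.531, 0.011, 0.121], [0.606, -0.113, 0.121]]
scene bright [410. 161.] 374.0 [[0.259, 0.077, 0.121], [0.121, 0.144, 0.121], [0.165, 0.174, 0.121], [0.297, 0.108, 0.121]]
scene bright [ 77. 162.] 2942.5 [[0.651, -0.794, 0.121], [0.466, -0.661, 0.121], [0.642, -0.43, 0.121], [0.795, -0.554, 0.121]]
scene bright [439.  86.] 464.5 [[-0.234, -0.026, 0.121], [-0.342, 0.029, 0.121], [-0.222, 0.091, 0.121], [-0.124, 0.038, 0.121]]
scene top rect ((0.5532925128936768, -0.008640587329864502), (0.2429809719324112, 0.2993905544281006), 26.77373504638672) 8575 0.12047760421287858
```

Both views agree: extractor centre (0.553, -0.009), yaw 26.9°, top 0.121, 240x300 mm. The lever and button predicted from that match the pixels. I'll close the fingers and go behind the lever at height.

Call:
jog_arm(
  commands=[
    {"dx": -23.5, "dy": -21.5, "dz": 0, "spin": 7.8},
    {"dx": -23.5, "dy": -21.5, "dz": 0, "spin": 7.8},
    {"dx": -23.5, "dy": -21.5, "dz": 0, "spin": 7.8},
    {"dx": -23.5, "dy": -21.5, "dz": 0, "spin": 7.8},
    {"dx": -23.5, "dy": -21.5, "dz": 0, "spin": 7.8},
    {"dx": -23.5, "dy": -21.5, "dz": 0, "spin": 7.8},
    {"dx": -23.5, "dy": -21.5, "dz": 0, "spin": 7.8},
    {"dx": -23.5, "dy": -21.5, "dz": 0, "spin": 7.8},
    {"dx": -23.5, "dy": -21.5, "dz": 0, "spin": 7.8},
    {"dx": -23.5, "dy": -21.5, "dz": 0, "spin": 7.8},
    {"dx": -23.5, "dy": -21.5, "dz": 0, "spin": 7.8},
    {"dx": -23.5, "dy": -21.5, "dz": 0, "spin": 7.8},
  ],
  fingers=1,
  squeeze=20,
)

```text
time_s: 1.3
position: [0.4661, 0.0136, 0.2392]
ee_rot: [-0.0, 0.523, 0.853, 0.0]
force: [0.2, 1.7, 0.0]
width: -0.0001
gripper_force: 0.0
```

Call:
jog_arm(
  commands=[
    {"dx": -8, "dy": 0.7},
    {"dx": -8, "dy": 0.7},
    {"dx": -8, "dy": 0.7},
    {"dx": -8, "dy": 0.7},
    {"dx": -8, "dy": 0.7},
    {"dx": -8, "dy": 0.7},
    {"dx": -8, "dy": 0.7},
    {"dx": -8, "dy": 0.7},
  ],
)

```text
$.commands[0]: bad value
```

```bash
cat >> h.py <<'E'
C=np.array([.5534,-.009]); a=np.radians(26.85); E=np.array([[np.cos(a),np.sin(a)],[-np.sin(a),np.cos(a)]])
def show(name,cam):
    from workcell import r
    s=r.read_state(); p,d=r.camera(cam); cv2.imwrite(f"pics/{name}.png",p[:,:,::-1])
    print('t',s['time_s'],'pos',s['position'].round(4),'ext',(E@(s['position'][:2]-C)).round(4),'F',s['force'].round(1))
E
python3 -c "
from h import *
show('side1','side')"
```

```text
t 1.3 pos [0.4661 0.0136 0.2392] ext [-0.0677  0.0596] F [0.2 1.7 0. ]
```

View pics/side1.png

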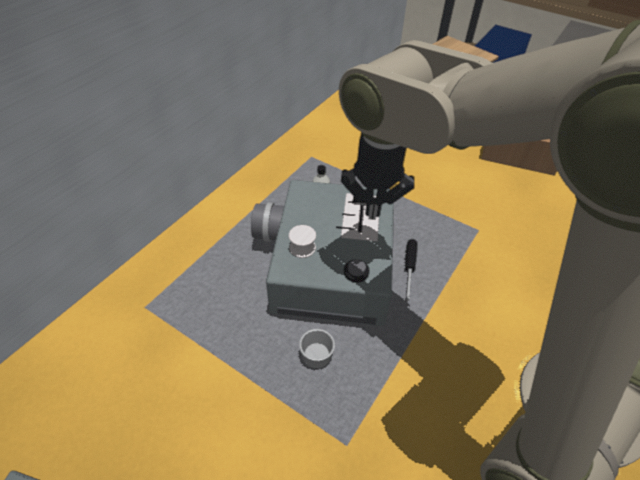

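The second move was refused because each row needs all four fields, so the arm hasn't moved: in the side view the shut gripper still hangs above the top, tips near (375,212), everything in place. I'll repeat it with all fields.

Call:
jog_arm(
  commands=[
    {"dx": -8, "dy": 0.7, "dz": 0, "spin": 0},
    {"dx": -8, "dy": 0.7, "dz": 0, "spin": 0},
    {"dx": -8, "dy": 0.7, "dz": 0, "spin": 0},
    {"dx": -8, "dy": 0.7, "dz": 0, "spin": 0},
    {"dx": -8, "dy": 0.7, "dz": 0, "spin": 0},
    {"dx": -8, "dy": 0.7, "dz": 0, "spin": 0},
    {"dx": -8, "dy": 0.7, "dz": 0, "spin": 0},
    {"dx": -8, "dy": 0.7, "dz": 0, "spin": 0},
  ],
)

```text
time_s: 2.15
position: [0.5716, -0.1534, 0.2397]
ee_rot: [0.0, 0.522, 0.853, 0.0]
force: [0.7, -0.1, 0.4]
width: -0.0
gripper_force: 0.0
```

Call:
jog_arm(
  commands=[
    {"dx": 0, "dy": 0, "dz": 1.3, "spin": 0},
    {"dx": 0, "dy": 0, "dz": 2.6, "spin": 0},
    {"dx": 0, "dy": 0, "dz": 3.4, "spin": 0},
    {"dx": 0, "dy": 0, "dz": 3.9, "spin": 0},
    {"dx": 0, "dy": 0, "dz": 3.9, "spin": 0},
    {"dx": 0, "dy": 0, "dz": 3.9, "spin": 0},
  ],
)

```text
time_s: 2.75
position: [0.5723, -0.1544, 0.1429]
ee_rot: [0.001, 0.522, 0.853, 0.0]
force: [-0.0, -0.7, -0.1]
width: 0.0002
gripper_force: 0.0
```

```bash
python3 -c "
from h import *
show('side2','side')
cv2.imwrite('pics/side2c.png',cv2.resize(cv2.imread('pics/side2.png')[130:330,240:480],None,fx=3,fy=3))"
```

```text
t 2.75 pos [ 0.5723 -0.1544  0.1429] ext [-0.0488 -0.1383] F [-0.  -0.7 -0.1]
```

View pics/side2c.png

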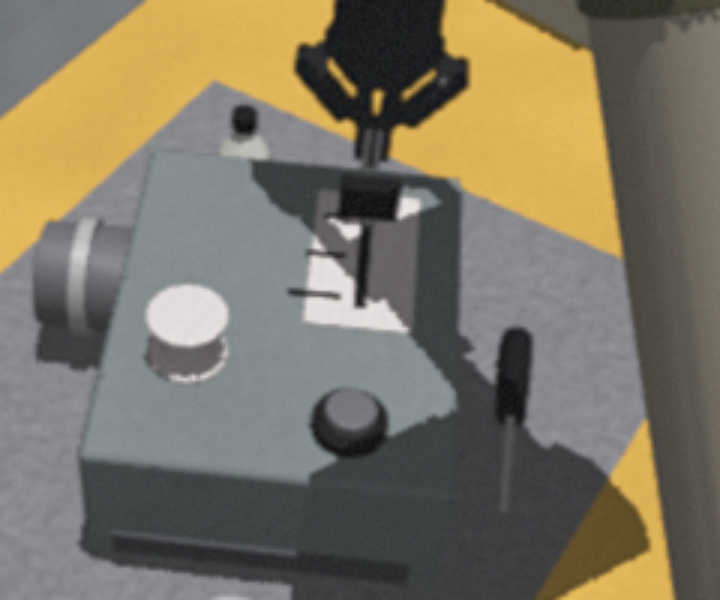

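Crop: the fingertips (about (370,150)) are centred right behind the black paddle (370,195), with nothing else in the way. Now the push along +y of the extractor (tool +x).

Call:
jog_arm(
  commands=[
    {"dx": 0.5, "dy": 0, "dz": 0, "spin": 0},
    {"dx": 0.9, "dy": 0, "dz": 0, "spin": 0},
    {"dx": 1.2, "dy": 0, "dz": 0, "spin": 0},
    {"dx": 1.5, "dy": 0, "dz": 0, "spin": 0},
    {"dx": 1.8, "dy": 0, "dz": 0, "spin": 0},
    {"dx": 2.1, "dy": 0, "dz": 0, "spin": 0},
    {"dx": 2.5, "dy": 0, "dz": 0, "spin": 0},
    {"dx": 2.9, "dy": 0, "dz": 0, "spin": 0},
    {"dx": 3.3, "dy": 0, "dz": 0, "spin": 0},
    {"dx": 3.7, "dy": 0, "dz": 0, "spin": 0},
    {"dx": 4.0, "dy": 0, "dz": 0, "spin": 0},
    {"dx": 4.2, "dy": 0, "dz": 0, "spin": 0},
  ],
)

```text
time_s: 4.0
position: [0.5237, -0.0599, 0.1418]
ee_rot: [-0.0, 0.522, 0.853, 0.0]
force: [-0.4, 0.6, 0.2]
width: -0.0001
gripper_force: 0.0
```

Call:
jog_arm(
  commands=[
    {"dx": 0.1, "dy": 0, "dz": 0, "spin": 0},
    {"dx": 0.2, "dy": 0, "dz": 0, "spin": 0},
    {"dx": 0.2, "dy": 0, "dz": 0, "spin": 0},
  ],
)

```text
time_s: 4.3
position: [0.5219, -0.0564, 0.1418]
ee_rot: [-0.0, 0.522, 0.853, 0.0]
force: [0.1, 0.2, -0.8]
width: -0.0
gripper_force: 0.0
```

```bash
python3 -c "
from h import *
show('side3','side')
cv2.imwrite('pics/side3c.png',cv2.resize(cv2.imread('pics/side3.png')[130:330,240:480],None,fx=3,fy=3))"
```

```text
t 4.3 pos [ 0.5219 -0.0564  0.1418] ext [-0.0495 -0.0281] F [ 0.1  0.2 -0.8]
```

View pics/side3c.png

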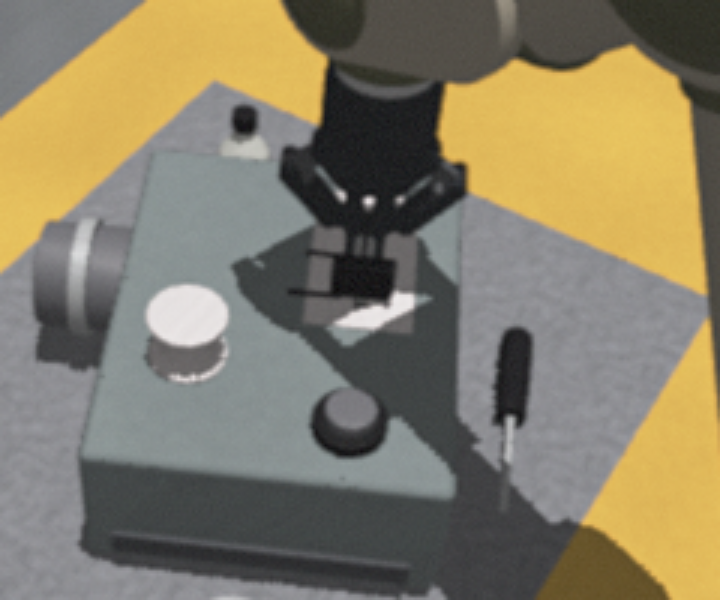

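Crop: the paddle is now centred at about (363,277), beside the last index mark (315,292), with its tips behind it. That matches high. A small nudge should confirm the stop.

Call:
jog_arm(
  commands=[
    {"dx": 0.1, "dy": 0, "dz": 0, "spin": 0},
    {"dx": 0.2, "dy": 0, "dz": 0, "spin": 0},
    {"dx": 0.2, "dy": 0, "dz": 0, "spin": 0},
  ],
)

```text
time_s: 4.65
position: [0.5217, -0.0558, 0.142]
ee_rot: [0.004, 0.523, 0.852, -0.002]
force: [6.7, -18.7, -7.8]
width: -0.0003
gripper_force: 9.8
```

It meets the hard stop at 20 N, so the lever is at high. Back off and rise.

Call:
jog_arm(
  commands=[
    {"dx": -0.3, "dy": 0, "dz": 0, "spin": 0},
    {"dx": -0.8, "dy": 0, "dz": 0, "spin": 0},
    {"dx": -0.8, "dy": 0, "dz": -1, "spin": 0},
    {"dx": -0.8, "dy": 0, "dz": -2, "spin": 0},
    {"dx": -0.8, "dy": 0, "dz": -2.4, "spin": 0},
    {"dx": -0.8, "dy": 0, "dz": -2.4, "spin": 0},
    {"dx": -0.8, "dy": 0, "dz": -2.4, "spin": 0},
  ],
)

```text
time_s: 5.35
position: [0.5285, -0.0699, 0.2008]
ee_rot: [-0.001, 0.523, 0.853, -0.0]
force: [0.8, -0.6, -0.3]
width: -0.0001
gripper_force: 0.0
```

Call:
jog_arm(
  commands=[
    {"dx": 1.5, "dy": 0, "dz": 0, "spin": 0},
    {"dx": 3, "dy": 0, "dz": 0, "spin": 0},
    {"dx": 4.5, "dy": 0, "dz": 0, "spin": 0},
    {"dx": 5.9, "dy": 0, "dz": 0, "spin": 0},
    {"dx": 5.9, "dy": 0, "dz": 0, "spin": 0},
    {"dx": 5.9, "dy": 0, "dz": 0.8, "spin": 0},
    {"dx": 5.9, "dy": 0, "dz": 1.4, "spin": 0},
    {"dx": 5.9, "dy": 0, "dz": 1.8, "spin": 0},
    {"dx": 5.9, "dy": 0, "dz": 1.8, "spin": 0},
  ],
)

```text
time_s: 6.25
position: [0.4613, 0.0612, 0.1552]
ee_rot: [-0.002, 0.523, 0.853, -0.001]
force: [-0.4, -0.8, 0.4]
width: -0.0001
gripper_force: 0.0
```

```bash
python3 -c "
from h import *
show('side4','side')
cv2.imwrite('pics/side4c.png',cv2.resize(cv2.imread('pics/side4.png')[130:330,240:480],None,fx=3,fy=3))"
```

```text
t 6.25 pos [0.4613 0.0612 0.1552] ext [-0.0505  0.1043] F [-0.4 -0.8  0.4]
```

View pics/side4c.png

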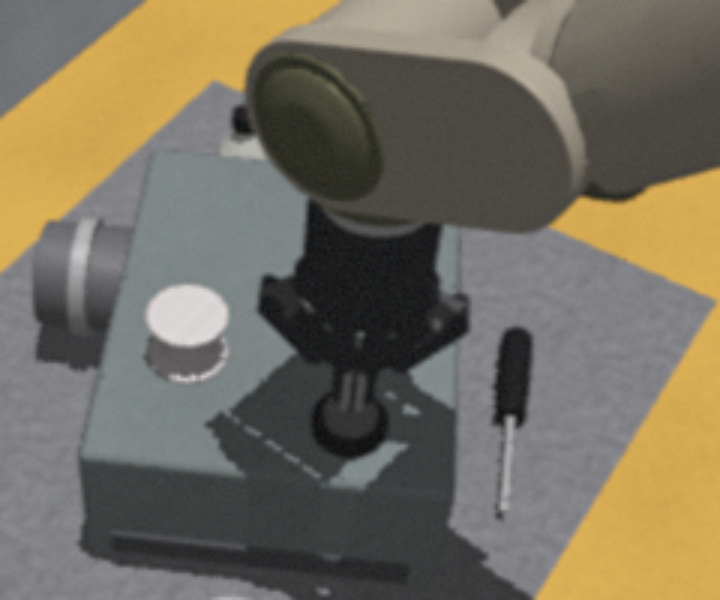

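Crop: the tips sit right over the button (350,410), and the gripper hides the lever. I'll check the lever in the scene view before pressing.

```bash
python3 -c "
from h import *
show('scene4','scene')
cv2.imwrite('pics/scene4c.png',cv2.resize(cv2.imread('pics/scene4.png')[140:300,200:400],None,fx=3.7,fy=3.7))
c=np.load('scene0.npz');c=dict(c)
f=240/np.tan(np.radians(float(c['fovy']))/2)
for y in(-.09,-.05,-.01):
    q=np.array([*(C+E.T@[-.05,y]),.142]);k=c['R']@q+c['t'];print(y,((k[:2]/k[2]*f+[c['cx'],c['cy']])-[200,140])*3.7)
"
```

```text
t 6.3 pos [0.4618 0.0612 0.1562] ext [-0.0501  0.104 ] F [-0.3  0.1 -0.1]
-0.09 [201.91306786 205.11875086]
-0.05 [266.57181563 207.86554044]
-0.01 [331.4958006  210.62359765]
```

View pics/scene4c.png

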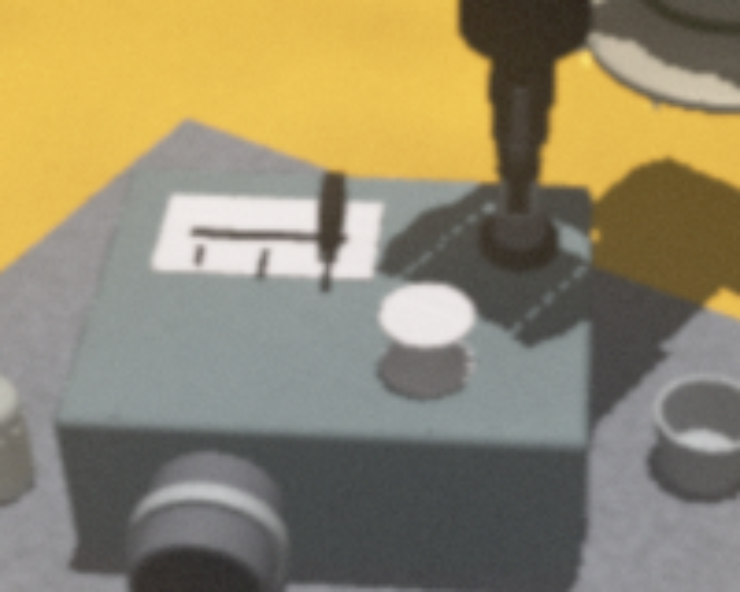

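The lever is at (331,213), where high is predicted (331,211), and in line with the third mark. Now press.

Call:
jog_arm(
  commands=[
    {"dx": 0, "dy": 0, "dz": 0.1, "spin": 0},
    {"dx": 0, "dy": 0, "dz": 0.2, "spin": 0},
    {"dx": 0, "dy": 0, "dz": 0.3, "spin": 0},
    {"dx": 0, "dy": 0, "dz": 0.35, "spin": 0},
    {"dx": 0, "dy": 0, "dz": 0.4, "spin": 0},
    {"dx": 0, "dy": 0, "dz": 0.4, "spin": 0},
  ],
)

```text
time_s: 6.95
position: [0.462, 0.0615, 0.1469]
ee_rot: [0.0, 0.523, 0.853, 0.0]
force: [-0.4, 0.3, 4.8]
width: 0.0001
gripper_force: 1.6
```

Call:
jog_arm(
  commands=[
    {"dx": 0, "dy": 0, "dz": 0.06, "spin": 0},
    {"dx": 0, "dy": 0, "dz": 0.12, "spin": 0},
    {"dx": 0, "dy": 0, "dz": 0.12, "spin": 0},
    {"dx": 0, "dy": 0, "dz": 0.12, "spin": 0},
  ],
)

```text
time_s: 7.35
position: [0.462, 0.0615, 0.144]
ee_rot: [0.0, 0.523, 0.853, 0.0]
force: [-0.2, 0.2, 5.9]
width: 0.0001
gripper_force: 2.8
```

Call:
jog_arm(
  commands=[
    {"dx": 0, "dy": 0, "dz": 0.06, "spin": 0},
    {"dx": 0, "dy": 0, "dz": 0.12, "spin": 0},
    {"dx": 0, "dy": 0, "dz": 0.12, "spin": 0},
  ],
)

```text
time_s: 7.65
position: [0.4622, 0.0615, 0.1435]
ee_rot: [0.002, 0.522, 0.853, 0.001]
force: [-10.1, 0.0, 33.2]
width: 0.0002
gripper_force: 16.5
```

It bottomed out hard at 33 N, so the button is fully down. Hold there for a row, then lift well clear.

Call:
jog_arm(
  commands=[
    {"dx": 0, "dy": 0, "dz": -0.1, "spin": 0},
    {"dx": 0, "dy": 0, "dz": -1, "spin": 0},
    {"dx": 0, "dy": 0, "dz": -2, "spin": 0},
    {"dx": 0, "dy": 0, "dz": -3.5, "spin": 0},
    {"dx": 0, "dy": 0, "dz": -5, "spin": 0},
    {"dx": 0, "dy": 0, "dz": -6, "spin": 0},
    {"dx": 0, "dy": 0, "dz": -6, "spin": 0},
    {"dx": 0, "dy": 0, "dz": -6, "spin": 0},
  ],
)

```text
time_s: 8.45
position: [0.4616, 0.0616, 0.2902]
ee_rot: [-0.0, 0.523, 0.853, -0.0]
force: [0.2, 0.5, -0.7]
width: 0.0002
gripper_force: 0.0
```

```bash
python3 -c "
from h import *
show('scene5','scene')
cv2.imwrite('pics/scene5c.png',cv2.resize(cv2.imread('pics/scene5.png')[140:300,200:400],None,fx=3.7,fy=3.7))"
```

```text
t 8.45 pos [0.4616 0.0616 0.2902] ext [-0.05    0.1044] F [ 0.2  0.5 -0.7]
```

View pics/scene5c.png

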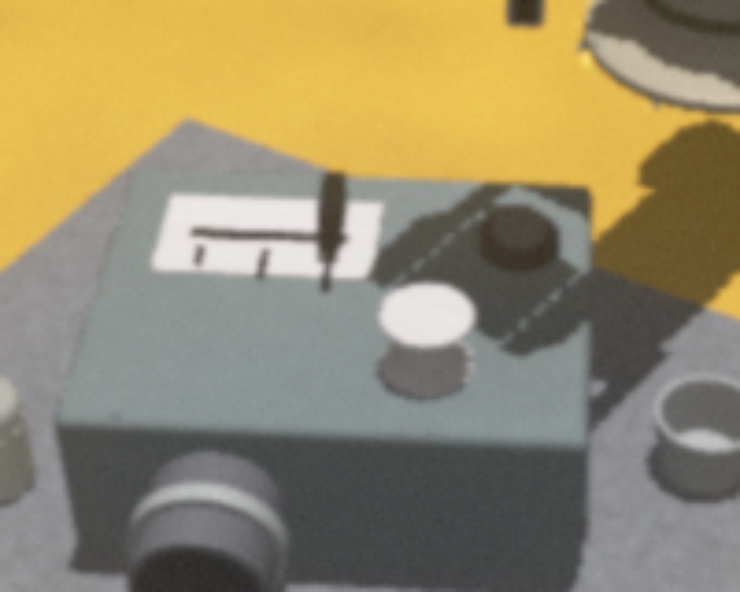

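The lever is at high (331,213), the button at (518,235) is up again, the spool and tin haven't moved, and the gripper is clear.

```bash
python3 -c "
from workcell import r
print(r.sign_off())"
```

```text
the job is handed in; nothing more can be done
None
```

The lever was pushed to the high stop, the start button was then pressed fully down and came back up, and the job was handed in at about 8.5 s; no verdict came back.

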